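Eject a board carrier from its sprung nest and hang it at the pointer

TASK

Press the ejector pedal of the test nest down until the board carrier pops up out of its sprung catches, without holding the carrier meanwhile. Then hook the carrier over the hanging rail near the end that has no black disc, and slide it along the rail until the middle of its hook is in line with the pointer, leaving it hanging there at rest. Keep the carrier upright throughout, never lift it on or off the rail beside the pointer, and leave the solder spool and the flux bottle where they are.

Things in the scene. Friction and masses are not known exactly. Their poses are not given: they have to be found in the camera images.
- nest: Fixed nest on the bench: dark base 75 x 165 x 8 mm, card guides at y +-38 mm (up to z 72, 11 mm apart in x), spring housings at y +-73 mm whose round sprung noses (z 39 mm) catch over lugs at the carrier's lower corners. Origin: underside centre; the carrier stands upright in the plane x = 0; the pedal sticks out to -x.
- seat (a point): Point of the nest (z 22 mm) on which the middle of the carrier's lower edge rests when caught. Popped up, the carrier is about 18 mm higher and stays up by itself when the pedal is let go.
- pedal (a joint): Ejector see-saw; pivot along the nest's y at x -40, z 28 mm. 0 = rest (pad up), 0.54 rad = pad fully down, inner end up, carrier popped. Springs back when let go; needs roughly 10 N on the pad at the catches' hardest point.
- pedal_pad (a point): Top centre of the pedal's aluminium pad (30 x 44 mm), to be pressed from above; at rest at x -116, z 53 mm in the nest; fully down about 43 mm lower.
- carrier: Loose board carrier, 0.22 kg: aluminium frame 98 (y) x 80 high x 8 mm (x) round a green circuit board, 106 mm over its lower lugs; above it a hook and a grip bar, 167 mm high in all. Origin: middle of the lower edge; +z up, +x the side to which the hook is open. In the nest its axes agree with the nest's.
- hook (a point): Centre of the underside of the hook's web, z 130 mm in the carrier; it rests on top of the bar when hung. Hook: bent strip 60 mm wide (y), neck on the -x side (x -9.5 to -13.5), lip on the +x side (x 9.5 to 13.5) reaching 14 mm below the web. Below the lip it is open to +x, with free height down to 46 mm below the web.
- grip (a point): Middle of the grip bar on top of the hook, z 155 mm in the carrier. Bar 60 (y) x 10 (x) x 32 mm, from z 135 to 167 mm; pinch it across its 10 mm thickness (x).
- rail: Fixed hanging rail: steel bar, 12 mm diameter, 330 mm long along the rail's y, axis 145 mm above the bench, posts at y +-158 mm. A black disc (36 mm diameter) is at y -150 mm; the +y end, without disc, is the loading end. Origin: bench level below its middle. The carrier is hooked on from the -x side moving to +x, axes along the rail's.
- rail_top (a point): Top of the bar at its middle, 151 mm above the bench, axes as the rail's.
- pointer: Pointer: slim steel stake 131 mm high on a 40 mm square foot, on the rail's +x side, its short arm with white tip pointing at the bar; between the rail's middle and 80 mm towards the disc end. Origin: bench level, 44 mm beyond the bar, axes as the rail's.
- mark (a point): Point on top of the bar level with the pointer, axes as the rail's; the middle of the hook must finish here.
- spool: Bystander: metal solder spool standing, 60 mm diameter, 56 mm high; origin under its centre.
- flux: Bystander: clear flux bottle standing, 44 mm diameter, 75 mm high; origin under its centre.
Things that resemble listed ones, but are neither listed nor needed, are in the scene too. Leave any pink or purple look-alike of the carrier alone. Several things have the shape of the pointer; the one meant has the colours described above.

How it is judged:
By the outcome, as a careful person would: the job done as asked, in the order asked, and still so for the second after the job is handed in, with the robot touching nothing.
It also fails if it takes over 72 s, if anything falls off the work surface, if the arm or the gripper's body presses on something with over 40 N, if the wrist force passes 120 N, or if a joint passes its speed limit or range.

ROBOT

A 7-joint arm with a two-finger parallel gripper is mounted at the origin on the work surface. World frame = base frame: x ahead of the robot, y to its left, z up, the work surface at z = 0. Lengths are in m, angles in rad, forces in N, time in s.
With the tool pointing down it reaches from about 0.425 to 0.925 m from the base axis. Payload 6.8 kg.
Tool frame: the origin (TCP) lies at the very end of the fingers, on their centre line; the grasp point (between the pads) lies 19 mm behind it; z points along the fingers, y is the line along which they close (so a half turn about z gives the same grasp; the last joint's range is limited). The gripper opens to 85 mm and grips with 20 to 120 N. Pads are 22 mm wide; open, the fingers measure 114 mm over their backs; the gripper's body (76 mm by 85 mm) begins 54 mm behind the grasp point. The pads swing forward as they close: fully open they stand 13 mm farther back than shut.
Start: joints at [-1.454, 0.477, 0.022, 1.555, -0.011, 1.109, -0.083], TCP at [0.15, 0.658, 0.231] pointing down, gripper open.
Joint ranges: [-2.96, 2.96], [-0.34, 2.1], [-1.41, 1.46], [0.24, 2.44], [-1.37, 4.51], [0.17, 1.92], [-2.96, 2.96]. Speed limits (rad/s): [2.39, 2.39, 3.14, 3.14, 3.14, 3.14, 3.14].

INTERFACE

Orientations are given as a rotation vector (axis times angle).
In Python, from bench import r gives the robot as it stands.
- The arm moves only by the shell command python3 -m jog 'ROWS' [FORCE]. ROWS is JSON, a list of rows, each an object of numbers: "fingers": the finger opening in m, from 0 to 0.0854; "x", "y", "z": the shift along the tool's x, y, z in m; "rx", "ry", "rz": the turn, a rotation vector about the tool's x, y, z in degrees. In form: [{"fingers": .., "x": .., "y": .., "z": .., "rx": .., "ry": .., "rz": ..}, ...]. A call has 1 to 8 rows; each row shifts and turns the commanded pose from where the row before left it, along the tool's axes as they then stand; what a row does not reach is not made up. A row lasts 1/8 s, in which the tool goes at most 62.5 mm and 10.7 degrees, less where a joint would pass 70% of its speed; a pose out of reach is approached as far as the arm can. A call is refused whole if a number of a shift passes 0.0625 or a number of a turn 10.7, either way. A call with a gripper value outside its range is refused whole. The fingers move at their own pace and stop on an object; FORCE is the grip in N (left out, the last holds). Time passes only in rows, so rows that do not move let the fingers close. It gives the time, the measured TCP pose, the force, the opening and the grip force at its end, in the units of the state.
- r.get_obs(): the state, without advancing time (a new reading comes with each control period).
- r.grab_frame(name): name is "side" or "top" or "wrist"; returns (picture, depth): 400x640x3 uint8, red, green, blue; 400x640 float32, m along the optical axis (not along the pixel's ray), 0 where there is no reading.
- r.get_calibration(name): a dict with "mtx" (3x3 intrinsics, pixels), "extrinsics" (4x4, takes a point from camera to world coordinates). Camera axes: x right, y down, z forward; pixel columns grow to the right and rows downward; lengths in m; the calibration is good to about 2 mm. A picture is of the moment at which its call begins: read the wrist's pose just before it. get_calibration takes no time and is no camera call; for the wrist camera it gives the pose at the moment of the call.
- r.hand_in(): hands the job in; it is judged then, once.
Trained networks look in the newest picture that a camera, given by its name, has taken for a name from the list of things; names that differ only in an ending like _2 or _b are one class to them, and where a whole thing is asked for, a point or a joint stands for the part that bears it (a point fixed in the world has none). Each returns a list of dicts, best first, with "score" (0 to 1); they miss things now and then, are a little off and sometimes report something else, mostly with a low value. They report only what shows in the picture. A call takes as long as a camera call. They do not tell look-alikes from the thing itself.
- r.search_frame(target, camera): "xyz" ([x, y, z] in m, in world coordinates, good to about 4 mm: the middle of the surface that is visible of it).
- r.landmark_of(target, camera): "xyz" ([x, y, z] in m, in world coordinates, good to about 4 mm: a listed point, or the origin of a listed thing).
The state is a dict: "clock": time; "joints": joint angles; "qvel": joint speeds; "tau": joint torques, N m; "tcp_pos": TCP position; "orientation": TCP orientation; "contact_force": force on the tool from outside, world axes, zero at the start; "moment": the same for the moment, N m; "grip_width": finger opening in m; "gripper_force": force on a finger pad.
Only numpy, scipy, OpenCV 4.12 (cv2) and the standard library are available. Lean on these libraries where they do the work, as an engineer would, in place of code of your own. Each camera call takes 0.05 s, during which the arm holds its last target. There are 200 camera calls.

## Working session

There is one attempt and no reset: what is moved stays moved. The work goes in short steps, Python scripts to look and compute and a shell command to move; the robot and the scene stay as the last step left them, time stands still between calls to the robot, and variables do not carry over. Pictures are saved under pics/ and viewed, at most 13 in all, crops included, and the job is handed in when it is done.

```bash
ls; mkdir -p pics
python3 - <<'E'
from bench import r
import cv2
o=r.get_obs(); print(o['clock'],o['tcp_pos'],o['orientation'])
for c in ['side','top']:
    p,d=r.grab_frame(c); cv2.imwrite(f'pics/{c}0.png',p[:,:,::-1])
    for t in ['seat','pedal_pad','nest','hook','grip','carrier','rail','rail_top','pointer','mark','spool','flux']:
        print(c,t,[(round(a['score'],2),[round(float(v),3) for v in a['xyz']]) for a in r.landmark_of(t,c)][:4])
E
```

```text
pics
0.0 [0.15030293 0.65745076 0.23031765] [-3.52281330e-01 -3.12168698e+00  2.85790956e-03]
side seat [(0.72, [0.557, -0.183, 0.024])]
side pedal_pad [(0.77, [0.442, -0.215, 0.049])]
side nest [(0.8, [0.553, -0.19, -0.002])]
side hook [(0.83, [0.558, -0.188, 0.153])]
side grip [(0.94, [0.72, -0.304, 0.157]), (0.83, [0.576, -0.37, 0.15]), (0.69, [0.553, -0.191, 0.177])]
side carrier [(0.85, [0.577, -0.368, 0.004]), (0.73, [0.552, -0.188, 0.025]), (0.65, [0.723, -0.306, -0.003])]
side rail []
side rail_top [(0.59, [0.574, 0.19, 0.154])]
side pointer [(0.73, [0.62, 0.182, 0.003]), (0.69, [0.697, -0.013, -0.001]), (0.67, [0.701, 0.235, -0.001]), (0.22, [0.553, -0.191, -0.0])]
side mark [(0.32, [0.552, -0.188, 0.176])]
side spool [(0.61, [0.696, -0.012, -0.002])]
side flux [(0.86, [0.448, -0.029, 0.002])]
top seat [(0.63, [0.555, -0.188, 0.017])]
top pedal_pad [(0.87, [0.444, -0.219, 0.055])]
top nest [(0.83, [0.554, -0.188, -0.002]), (0.42, [0.58, 0.183, 0.149])]
top hook [(0.87, [0.551, -0.189, 0.153]), (0.86, [0.723, -0.306, 0.128]), (0.78, [0.573, -0.371, 0.129])]
top grip [(0.78, [0.553, -0.187, 0.177]), (0.72, [0.578, -0.365, 0.157]), (0.7, [0.718, -0.309, 0.157])]
top carrier [(0.95, [0.72, -0.306, 0.004]), (0.88, [0.578, -0.365, -0.001]), (0.57, [0.557, -0.19, 0.014])]
top rail [(0.81, [0.577, 0.192, 0.001])]
top rail_top [(0.95, [0.579, 0.19, 0.148])]
top pointer [(0.74, [0.621, 0.183, -0.0]), (0.74, [0.697, 0.235, -0.0])]
top mark [(0.94, [0.578, 0.182, 0.152])]
top spool [(0.88, [0.698, -0.011, -0.002]), (0.56, [0.441, -0.221, 0.056])]
top flux [(0.84, [0.45, -0.025, 0.004]), (0.47, [0.554, -0.186, 0.152])]
```

View pics/top0.png

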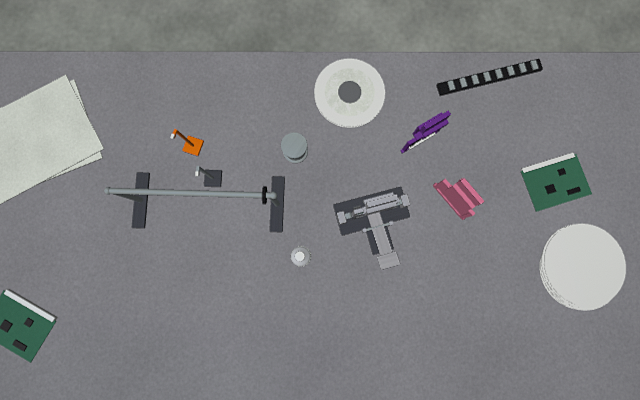

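View pics/side0.png

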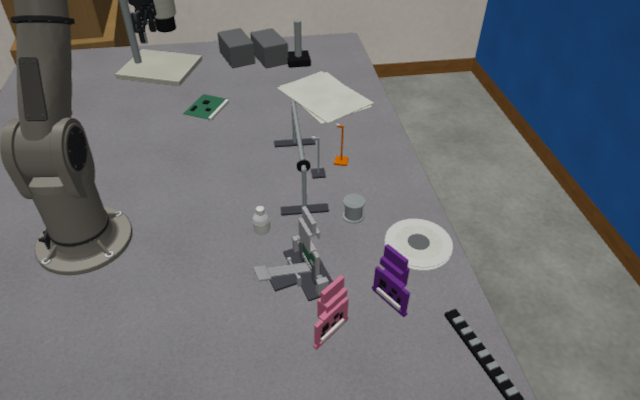

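The nest is at top-view pixel (372,212) with its pedal pad at (388,260). The rail runs from (108,190) to (272,196), with the black disc at (265,195). The steel pointer with the white tip is at (207,176); the orange one is a decoy. I'll refine these positions with depth.

```bash
cat > h.py <<'E'
from bench import r
import numpy as np, cv2
from scipy.spatial.transform import Rotation as R
np.set_printoptions(precision=4,suppress=True)
def cloud(c):
    K=r.get_calibration(c); p,d=r.grab_frame(c); m=K['mtx']; v,u=np.indices(d.shape)
    P=np.stack([(u-m[0,2])/m[0,0]*d,(v-m[1,2])/m[1,1]*d,d],-1)
    E=np.array(K['extrinsics']); W=P@E[:3,:3].T+E[:3,3]; W[d==0]=np.nan
    return p,W
def box(W,lo,hi): return np.all((W>lo)&(W<hi),-1)
def line(X):
    c=X[:,:2].mean(0); w=np.linalg.svd(X[:,:2]-c,full_matrices=False)[2][0]
    t=(X[:,:2]-c)@w; return c,w,t.min(),t.max()
def st():
    o=r.get_obs(); print(o['clock'],o['tcp_pos'],'\n',R.from_rotvec(o['orientation']).as_matrix(),'F',o['contact_force'],'w',o['grip_width'],o['gripper_force'])
E
python3 - <<'E'
from h import *
st()
for c in ['top','side']:
    p,W=cloud(c)
    for n,lo,hi in [('rail',(.5,-.0,.135),(.62,.38,.156)),('grip',(.5,-.25,.178),(.61,-.13,.2)),('pad',(.41,-.25,.046),(.465,-.185,.062))]:
        m=box(W,lo,hi); X=W[m]
        if len(X)<5: print(c,n,len(X)); continue
        q,w,a,b=line(X); print(c,n,len(X),q,w,np.degrees(np.arctan2(w[1],w[0])),'ends',q+a*w,q+b*w,'mid',q+(a+b)/2*w,'z',np.median(X[:,2]))
    m=box(W,(.57,.14,.10),(.67,.23,.16))
    for X,c3 in zip(W[m],p[m]): 
        if X[0]>.588: print(X,c3)
E
```

```text
1.3 [0.1504 0.6581 0.2313] 
 [[-0.9748  0.2229 -0.    ]
 [ 0.2229  0.9748  0.0001]
 [ 0.      0.0001 -1.    ]] F [ 0.1924  0.516  -0.1643] w 0.0853317002372137 0.0
top rail 1046 [0.5732 0.1872] [0.0291 0.9996] 88.33146253835645 ends [0.5682 0.0168] [0.5782 0.3591] mid [0.5732 0.188 ] z 0.1494634282579419
top grip 177 [ 0.5525 -0.1877] [ 0.2626 -0.9649] -74.77373420891827 ends [ 0.5447 -0.1592] [ 0.5603 -0.2165] mid [ 0.5525 -0.1879] z 0.18821528111068075
top pad 300 [ 0.4409 -0.2177] [ 0.2322 -0.9727] -76.5720502271933 ends [ 0.4358 -0.1965] [ 0.4462 -0.2397] mid [ 0.441  -0.2181] z 0.051475844732576326
[0.6317 0.1836 0.13  ] [132 139 142]
[0.6313 0.1811 0.1318] [139 148 152]
[0.6315 0.1792 0.1311] [144 153 157]
[0.6323 0.1784 0.1269] [105 109 113]
[0.6296 0.1835 0.1301] [135 143 146]
[0.6293 0.181  0.1316] [141 152 154]
[0.6296 0.1794 0.1301] [148 160 163]
[0.6297 0.1775 0.1297] [66 71 72]
[0.6313 0.1777 0.122 ] [51 53 54]
[0.6276 0.1835 0.1297] [140 148 152]
[0.6277 0.1817 0.129 ] [143 152 156]
[0.6272 0.179  0.1314] [149 160 164]
[0.6283 0.1784 0.1261] [73 78 79]
[0.6296 0.1782 0.
[... 2757 characters left out ...]
6253 0.1839 0.126 ] [91 96 95]
[0.6278 0.1817 0.1272] [92 97 96]
[0.6294 0.1738 0.1325] [90 94 94]
[0.6329 0.1779 0.1294] [88 92 91]
[0.6353 0.1753 0.1309] [110 110 112]
[0.6329 0.1779 0.126 ] [87 91 91]
[0.6361 0.1801 0.1242] [109 110 111]
[0.6331 0.179  0.1218] [87 92 91]
[0.6353 0.1752 0.1242] [108 109 111]
[0.6333 0.1803 0.1175] [87 92 91]
[0.636  0.1794 0.1179] [107 108 109]
[0.633  0.178  0.1157] [86 92 91]
[0.6359 0.1785 0.115 ] [107 108 110]
[0.6336 0.1819 0.1095] [86 91 90]
[0.6365 0.182  0.1091] [108 109 111]
[0.6338 0.1829 0.1053] [85 91 90]
[0.6363 0.1804 0.1068] [107 109 110]
[0.6337 0.1825 0.1022] [87 91 91]
[0.6363 0.1805 0.1033] [109 110 111]
[0.6333 0.1793 0.101 ] [87 92 90]
```

```bash
cat >> h.py <<'E'
def go(x,y,z,head):
    "tool-axes shift to a world TCP, and rz to tool-y heading (deg)"
    o=r.get_obs(); M=R.from_rotvec(o['orientation']).as_matrix()
    h=np.degrees(np.arctan2(M[1,1],M[0,1])); s=M.T@(np.array([x,y,z])-o['tcp_pos'])
    print('shift',s,'rz',-((head-h+180)%360-180),'tilt z',M[:,2])
E
python3 -m jog '[{"fingers":0,"rz":10.3},{"fingers":0,"rz":10.3},{"fingers":0,"rz":10.3},{"fingers":0,"rz":10.3},{"fingers":0,"rz":10.3},{"fingers":0,"rz":10.3},{"fingers":0}]' 40
python3 - <<'E'
from h import *
go(.45,.40,.25,15.3); go(.50,.05,.25,15.3);go(.443,-.2185,.25,15.3)
E
```

```text
shift [-0.3495 -0.1848 -0.0187] rz 61.81956380902594 tilt z [-0.  0. -1.]
shift [-0.4763 -0.5148 -0.0187] rz 61.81956380902594 tilt z [-0.  0. -1.]
shift [-0.4806 -0.7893 -0.0187] rz 61.81956380902594 tilt z [-0.  0. -1.]validation failed for argument at $[0]...
```

```bash
python3 -m jog '[{"fingers":0,"x":0,"y":0,"z":0,"rx":0,"ry":0,"rz":10.3},{"fingers":0,"x":0,"y":0,"z":0,"rx":0,"ry":0,"rz":10.3},{"fingers":0,"x":0,"y":0,"z":0,"rx":0,"ry":0,"rz":10.3},{"fingers":0,"x":0,"y":0,"z":0,"rx":0,"ry":0,"rz":10.3},{"fingers":0,"x":0,"y":0,"z":0,"rx":0,"ry":0,"rz":10.3},{"fingers":0,"x":0,"y":0,"z":0,"rx":0,"ry":0,"rz":10.3},{"fingers":0,"x":0,"y":0,"z":0,"rx":0,"ry":0,"rz":0}]' 40
python3 - <<'E'
from h import *
go(.45,.40,.25,15.3); go(.50,.05,.25,15.3);go(.443,-.2185,.25,15.3)
E
```

```text
clock: 2.28
tcp_pos: [0.1503, 0.6581, 0.2313]
orientation: [1.903, 2.499, 0.0]
contact_force: [0.2, 0.2, -0.1]
grip_width: 0.0002
gripper_force: 0.0
shift [-0.3285  0.2203 -0.0186] rz 0.12450719512219166 tilt z [ 0.0003 -0.0001 -1.    ]
shift [-0.6792  0.1754 -0.0186] rz 0.12450719512219166 tilt z [ 0.0003 -0.0001 -1.    ]
shift [-0.9229  0.0491 -0.0185] rz 0.12450719512219166 tilt z [ 0.0003 -0.0001 -1.    ]
```

```bash
python3 -m jog '[{"fingers":0,"x":-0.047,"y":0.0315,"z":-0.003,"rx":0,"ry":0,"rz":0},{"fingers":0,"x":-0.047,"y":0.0315,"z":-0.003,"rx":0,"ry":0,"rz":0},{"fingers":0,"x":-0.047,"y":0.0315,"z":-0.003,"rx":0,"ry":0,"rz":0},{"fingers":0,"x":-0.047,"y":0.0315,"z":-0.003,"rx":0,"ry":0,"rz":0},{"fingers":0,"x":-0.047,"y":0.0315,"z":-0.003,"rx":0,"ry":0,"rz":0},{"fingers":0,"x":-0.047,"y":0.0315,"z":-0.003,"rx":0,"ry":0,"rz":0},{"fingers":0,"x":-0.047,"y":0.0315,"z":0,"rx":0,"ry":0,"rz":0}]'
python3 -m jog '[{"fingers":0,"x":-0.056,"y":-0.0075,"z":0,"rx":0,"ry":0,"rz":0},{"fingers":0,"x":-0.056,"y":-0.0075,"z":0,"rx":0,"ry":0,"rz":0},{"fingers":0,"x":-0.056,"y":-0.0075,"z":0,"rx":0,"ry":0,"rz":0},{"fingers":0,"x":-0.056,"y":-0.0075,"z":0,"rx":0,"ry":0,"rz":0},{"fingers":0,"x":-0.056,"y":-0.0075,"z":0,"rx":0,"ry":0,"rz":0},{"fingers":0,"x":-0.056,"y":-0.0075,"z":0,"rx":0,"ry":0,"rz":0},{"fingers":0,"x":0,"y":0,"z":0,"rx":0,"ry":0,"rz":0}]'
python3 - <<'E'
from h import *
go(.443,-.2185,.25,15.3);go(.443,-.2185,.06,15.3)
E
```

```text
clock: 3.15
tcp_pos: [0.4514, 0.3979, 0.2499]
orientation: [-1.9, -2.502, -0.002]
contact_force: [0.2, -0.2, -0.2]
grip_width: -0.0001
gripper_force: 0.0
clock: 4.03
tcp_pos: [0.4958, 0.0578, 0.2498]
orientation: [1.91, 2.492, -0.0]
contact_force: [-0.2, 1.6, -0.6]
grip_width: 0.0
gripper_force: 0.0
shift [-0.2531 -0.1228  0.    ] rz -0.23869457295293728 tilt z [ 0.0011 -0.0008 -1.    ]
shift [-0.2529 -0.1229  0.19  ] rz -0.23869457295293728 tilt z [ 0.0011 -0.0008 -1.    ]
```

```bash
python3 -m jog '[{"fingers":0,"x":-0.0506,"y":-0.0246,"z":0,"rx":0,"ry":0,"rz":0},{"fingers":0,"x":-0.0506,"y":-0.0246,"z":0,"rx":0,"ry":0,"rz":0},{"fingers":0,"x":-0.0506,"y":-0.0246,"z":0,"rx":0,"ry":0,"rz":0},{"fingers":0,"x":-0.0506,"y":-0.0246,"z":0.03,"rx":0,"ry":0,"rz":0},{"fingers":0,"x":-0.0506,"y":-0.0246,"z":0.045,"rx":0,"ry":0,"rz":0},{"fingers":0,"x":0,"y":0,"z":0.055,"rx":0,"ry":0,"rz":0},{"fingers":0,"x":0,"y":0,"z":0.045,"rx":0,"ry":0,"rz":0},{"fingers":0,"x":0,"y":0,"z":0,"rx":0,"ry":0,"rz":0}]'
python3 - <<'E'
from h import *
st(); go(.443,-.2185,.053,15.3)
p,W=cloud('side'); cv2.imwrite('pics/s1.png',cv2.resize(p[180:340,200:400],None,fx=3,fy=3)[:,:,::-1])
E
```

```text
clock: 5.03
tcp_pos: [0.4432, -0.2037, 0.0785]
orientation: [-1.898, -2.496, 0.004]
contact_force: [-1.3, -0.0, 0.1]
grip_width: -0.0001
gripper_force: 0.0
5.025 [ 0.4432 -0.2037  0.0785] 
 [[-0.2672  0.9636 -0.0065]
 [ 0.9636  0.2672  0.0017]
 [ 0.0033 -0.0058 -1.    ]] F [-1.3154 -0.0245  0.1274] w -0.00014792714187401995 0.0
shift [-0.0143 -0.004   0.0254] rz 0.19915907648442044 tilt z [-0.0065  0.0017 -1.    ]
```

View pics/s1.png

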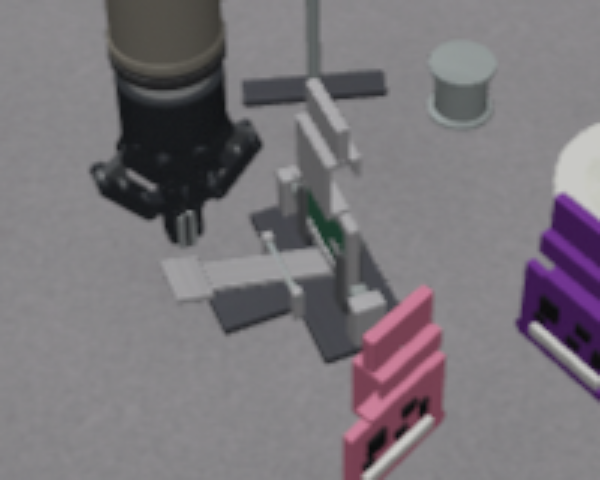

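The closed fingertips are at crop pixel (187,238), just above and beside the pad at (185,280). Next I'll centre over the pad and press.

```bash
python3 -m jog '[{"fingers":0,"x":-0.0143,"y":-0.004,"z":0,"rx":0,"ry":0,"rz":0.2},{"fingers":0,"x":0,"y":0,"z":0.012,"rx":0,"ry":0,"rz":0},{"fingers":0,"x":0,"y":0,"z":0.01,"rx":0,"ry":0,"rz":0},{"fingers":0,"x":0,"y":0,"z":0.006,"rx":0,"ry":0,"rz":0},{"fingers":0,"x":0,"y":0,"z":0.006,"rx":0,"ry":0,"rz":0},{"fingers":0,"x":0,"y":0,"z":0,"rx":0,"ry":0,"rz":0}]'
python3 -m jog '[{"fingers":0,"x":0,"y":0,"z":0.008,"rx":0,"ry":0,"rz":0},{"fingers":0,"x":0,"y":0,"z":0.008,"rx":0,"ry":0,"rz":0},{"fingers":0,"x":0,"y":0,"z":0,"rx":0,"ry":0,"rz":0}]'
python3 - <<'E'
from h import *
p,W=cloud('top');m=box(W,(.5,-.25,.178),(.61,-.13,.23)); print(np.median(W[m][:,2]))
E
```

```text
clock: 5.82
tcp_pos: [0.4446, -0.2198, 0.0464]
orientation: [-1.909, -2.493, 0.001]
contact_force: [-0.9, 0.3, 1.3]
grip_width: 0.0003
gripper_force: 0.6
clock: 6.2
tcp_pos: [0.4449, -0.2198, 0.0304]
orientation: [-1.91, -2.494, 0.0]
contact_force: [-0.3, -0.8, 0.3]
grip_width: -0.0001
gripper_force: 0.2
0.19960709517234904
```

```bash
python3 -m jog '[{"fingers":0,"x":0,"y":0,"z":0.006,"rx":0,"ry":0,"rz":0},{"fingers":0,"x":0,"y":0,"z":0.006,"rx":0,"ry":0,"rz":0},{"fingers":0,"x":0,"y":0,"z":0.004,"rx":0,"ry":0,"rz":0},{"fingers":0,"x":0,"y":0,"z":0,"rx":0,"ry":0,"rz":0}]'
python3 - <<'E'
from h import *
st()
p,W=cloud('top');m=box(W,(.5,-.25,.19),(.61,-.13,.25)); print(np.median(W[m][:,2]))
E
```

```text
clock: 6.75
tcp_pos: [0.4455, -0.2199, 0.0147]
orientation: [1.909, 2.494, 0.0]
contact_force: [0.6, 0.8, 2.2]
grip_width: 0.0004
gripper_force: 1.2
6.75 [ 0.4455 -0.2199  0.0147] 
 [[-0.261   0.9653  0.0002]
 [ 0.9653  0.261  -0.0001]
 [-0.0002  0.0002 -1.    ]] F [0.6019 0.8095 2.2169] w 0.00041568536728432665 1.159622312115971
0.20843870728219543
```

```bash
python3 -m jog '[{"fingers":0,"x":0,"y":0,"z":0.003,"rx":0,"ry":0,"rz":0},{"fingers":0,"x":0,"y":0,"z":0.001,"rx":0,"ry":0,"rz":0},{"fingers":0,"x":0,"y":0,"z":0,"rx":0,"ry":0,"rz":0}]'
python3 -m jog '[{"fingers":0,"x":0,"y":0,"z":-0.02,"rx":0,"ry":0,"rz":0},{"fingers":0,"x":0,"y":0,"z":-0.04,"rx":0,"ry":0,"rz":0},{"fingers":0,"x":0,"y":0,"z":-0.06,"rx":0,"ry":0,"rz":0},{"fingers":0.05,"x":0,"y":0,"z":-0.06,"rx":0,"ry":0,"rz":0},{"fingers":0.05,"x":0,"y":0,"z":-0.06,"rx":0,"ry":0,"rz":0},{"fingers":0.05,"x":0,"y":0,"z":-0.01,"rx":0,"ry":0,"rz":0}]'
python3 - <<'E'
from h import *
for c in ['top','side']:
    p,W=cloud(c);m=box(W,(.5,-.25,.195),(.61,-.13,.23)); X=W[m]
    q,w,a,b=line(X); print(c,len(X),q,np.degrees(np.arctan2(w[1],w[0])),'mid',q+(a+b)/2*w,np.median(X[:,2]))
    print([(l['score'],np.array(l['xyz'])) for t in('grip','pedal_pad') for l in r.landmark_of(t,c)])
cv2.imwrite('pics/s2.png',cv2.resize(p[180:340,200:400],None,fx=3,fy=3)[:,:,::-1])
st()
E
```

```text
clock: 7.18
tcp_pos: [0.446, -0.2199, 0.0115]
orientation: [1.909, 2.494, 0.002]
contact_force: [1.0, 2.2, 10.7]
grip_width: 0.0001
gripper_force: 5.2
clock: 7.92
tcp_pos: [0.4464, -0.2208, 0.264]
orientation: [1.907, 2.49, 0.005]
contact_force: [0.6, 0.3, -0.7]
grip_width: 0.0497
gripper_force: 0.0
top 179 [ 0.5441 -0.1896] -75.01887920044328 mid [ 0.5443 -0.1903] 0.20524173017618008
[(0.95, array([ 0.5468, -0.1883,  0.1966])), (0.71, array([ 0.5744, -0.3674,  0.1546])), (0.66, array([ 0.7184, -0.3089,  0.1552])), (0.77, array([ 0.4401, -0.22  ,  0.0551]))]
side 141 [ 0.549  -0.1942] -74.90548107639205 mid [ 0.5481 -0.191 ] 0.20667451217493427
[(0.94, array([ 0.5785, -0.3666,  0.151 ])), (0.84, array([ 0.5427, -0.1915,  0.1936])), (0.65, array([ 0.7214, -0.3083,  0.1566])), (0.7, array([ 0.4416, -0.2186,  0.0518]))]
8.225 [ 0.444  -0.2194  0.259 ] 
 [[-0.2608  0.9654 -0.0037]
 [ 0.9654  0.2608  0.0004]
 [ 0.0014 -0.0035 -1.    ]] F [ 0.1846 -0.0517 -0.0459] w 0.0500139765334728 0.0
```

View pics/s2.png

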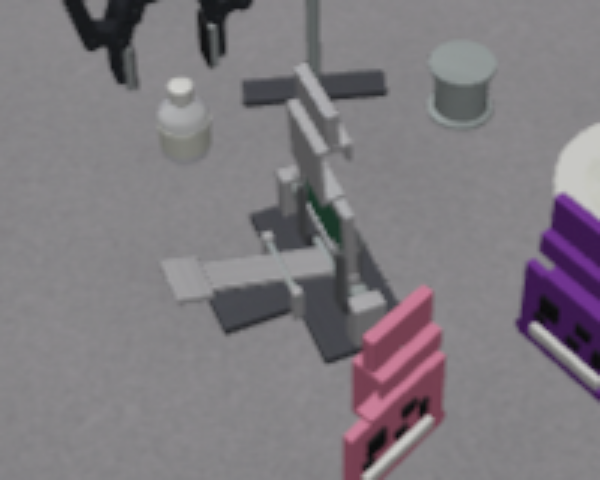

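Crop pixel (320,110) shows the carrier popped up and leaning slightly to -x. The pedal pad is back up at (185,280). Moving to the grip.

Run:
```python
from h import *
go(.546,-.1905,.25,15.2);go(.546,-.1905,.18,15.2)
```

```text
shift [0.0013 0.1061 0.0086] rz -0.08179385867271094 tilt z [-0.0037  0.0004 -1.    ]
shift [0.0012 0.1063 0.0786] rz -0.08179385867271094 tilt z [-0.0037  0.0004 -1.    ]
```

```bash
python3 -m jog '[{"fingers":0.05,"x":0.001,"y":0.05,"z":0,"rx":0.2,"ry":0,"rz":0},{"fingers":0.05,"x":0,"y":0.05,"z":0,"rx":0,"ry":0,"rz":0},{"fingers":0.05,"x":0,"y":0.006,"z":0.015,"rx":0,"ry":0,"rz":0},{"fingers":0.05,"x":0,"y":0,"z":0.02,"rx":0,"ry":0,"rz":0},{"fingers":0.05,"x":0,"y":0,"z":0,"rx":0,"ry":0,"rz":0}]'
python3 - <<'E'
from h import *
go(.546,-.1905,.18,15.2);K=r.get_calibration('wrist'); print(np.array(K['extrinsics']))
p,W=cloud('wrist'); cv2.imwrite('pics/w1.png',p[:,:,::-1])
m=box(W,(.5,-.25,.195),(.61,-.13,.215)); X=W[m]
q,w,a,b=line(X); print(len(X),q,np.degrees(np.arctan2(w[1],w[0])),'mid',q+(a+b)/2*w,np.median(X[:,2]))
E
```

```text
clock: 8.85
tcp_pos: [0.5447, -0.1913, 0.2228]
orientation: [-1.907, -2.488, 0.01]
contact_force: [-0.3, 0.7, -0.0]
grip_width: 0.0501
gripper_force: 0.0
shift [0.0003 0.0019 0.0428] rz -0.14576354563484983 tilt z [-0.0094 -0.0005 -1.    ]
[[ 0.9657  0.2509  0.0668  0.5275]
 [ 0.2595 -0.9237 -0.2818 -0.1195]
 [-0.009   0.2895 -0.9571  0.3654]
 [ 0.      0.      0.      1.    ]]
2065 [ 0.5463 -0.187 ] 104.89995699481346 mid [ 0.5471 -0.19  ] 0.20588055672509883
```

View pics/w1.png

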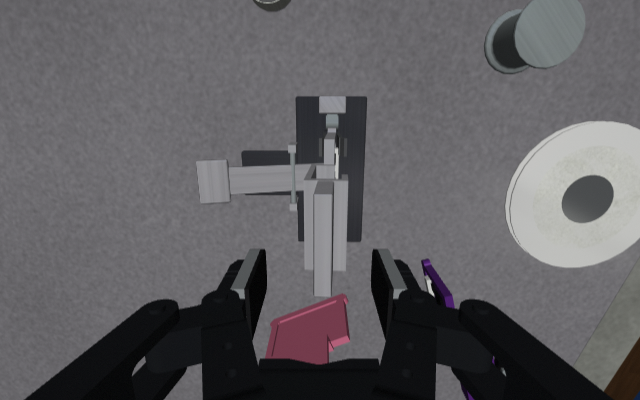

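The grip bar at (323,240) lies between the open fingers at (250,270) and (385,270). Lowering to grip it.

```bash
python3 -m jog '[{"fingers":0.05,"x":0,"y":0.002,"z":0,"rx":-0.5,"ry":0,"rz":0},{"fingers":0.05,"x":0,"y":0,"z":0.02,"rx":0,"ry":0,"rz":0},{"fingers":0.05,"x":0,"y":0,"z":0.02,"rx":0,"ry":0,"rz":0},{"fingers":0.05,"x":0,"y":0,"z":0.002,"rx":0,"ry":0,"rz":0},{"fingers":0.03,"x":0,"y":0,"z":0,"rx":0,"ry":0,"rz":0}]'
python3 -m jog '[{"fingers":0.015,"x":0,"y":0,"z":0,"rx":0,"ry":0,"rz":0},{"fingers":0.0,"x":0,"y":0,"z":0,"rx":0,"ry":0,"rz":0},{"fingers":0.0,"x":0,"y":0,"z":0,"rx":0,"ry":0,"rz":0},{"fingers":0.0,"x":0,"y":0,"z":0,"rx":0,"ry":0,"rz":0}]' 60
python3 - <<'E'
from h import *
st()
E
```

```text
clock: 9.52
tcp_pos: [0.5496, -0.1911, 0.1845]
orientation: [1.908, 2.491, 0.008]
contact_force: [-0.1, -0.5, 0.2]
grip_width: 0.0326
gripper_force: 0.0
clock: 10.02
tcp_pos: [0.5507, -0.1908, 0.1847]
orientation: [1.906, 2.49, 0.009]
contact_force: [3.6, 1.1, 4.5]
grip_width: 0.0087
gripper_force: 60.3
10.025 [ 0.5507 -0.1908  0.1847] 
 [[-0.2611  0.9653  0.0082]
 [ 0.9653  0.2611  0.0011]
 [-0.0011  0.0082 -1.    ]] F [3.5972 1.1232 4.4968] w 0.008654127245734264 60.3409069776535
```

```bash
python3 -m jog '[{"fingers":0,"x":0,"y":0,"z":-0.006,"rx":0.4,"ry":0,"rz":0},{"fingers":0,"x":0,"y":0,"z":-0.01,"rx":0,"ry":0,"rz":0},{"fingers":0,"x":0,"y":0,"z":-0.015,"rx":0,"ry":0,"rz":0},{"fingers":0,"x":0,"y":0,"z":-0.02,"rx":0,"ry":0,"rz":0},{"fingers":0,"x":0,"y":0,"z":-0.02,"rx":0,"ry":0,"rz":0},{"fingers":0,"x":0,"y":0,"z":-0.02,"rx":0,"ry":0,"rz":0},{"fingers":0,"x":0,"y":0,"z":-0.015,"rx":0,"ry":0,"rz":0},{"fingers":0,"x":0,"y":0,"z":0,"rx":0,"ry":0,"rz":0}]' 80
python3 - <<'E'
from h import *
st();
p,W=cloud('side'); cv2.imwrite('pics/s3.png',cv2.resize(p[120:320,200:400],None,fx=3,fy=3)[:,:,::-1])
for c in ['side','top']:
    if c=='top': r.grab_frame(c)
    print([(t,l['score'],np.array(l['xyz'])) for t in('grip','hook','carrier') for l in r.landmark_of(t,c)])
go(.49,.0,.29,10);go(.50,.268,.29,-1.7)
E
```

```text
clock: 11.02
tcp_pos: [0.549, -0.191, 0.29]
orientation: [-1.909, -2.493, 0.002]
contact_force: [0.0, -0.3, -3.8]
grip_width: 0.0089
gripper_force: 80.4
11.025 [ 0.549 -0.191  0.29 ] 
 [[-0.2606  0.9654 -0.0018]
 [ 0.9654  0.2606 -0.0005]
 [-0.     -0.0019 -1.    ]] F [ 0.0492 -0.2811 -3.8209] w 0.008860588412630337 80.43425559997559
[('grip', 0.91, array([ 0.7228, -0.3054,  0.1557])), ('grip', 0.87, array([ 0.5799, -0.3712,  0.1523])), ('grip', 0.8, array([ 0.5438, -0.1933,  0.3002])), ('hook', 0.82, array([ 0.5517, -0.191 ,  0.2752])), ('hook', 0.6, array([ 0.7188, -0.304 ,  0.129 ])), ('hook', 0.6, array([ 0.5803, -0.3714,  0.1319])), ('carrier', 0.93, array([ 0.7203, -0.3098, -0.0026])), ('carrier', 0.59, array([ 0.5448, -0.1876,  0.1487])), ('carrier', 0.59, array([ 0.5745, -0.3691,  0.0044]))]
[]
shift [ 0.1995 -0.0073 -0.0008] rz 5.117970755426654 tilt z [-0.0027 -0.0005 -1.    ]
shift [ 0.4556  0.0722 -0.0009] rz 16.81797075542667 tilt z [-0.0027 -0.0005 -1.    ]
```

View pics/s3.png

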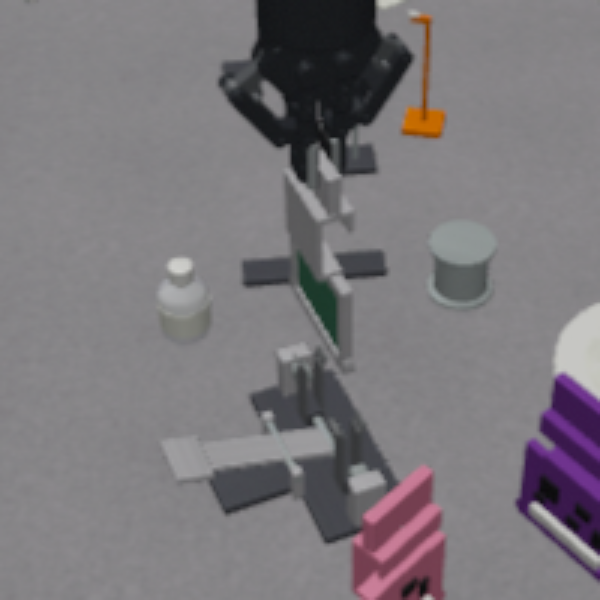

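The carrier hangs upright in the gripper at crop pixel (320,270), clear of the nest. Carrying it to the rail's -x side.

```bash
python3 -m jog '[{"fingers":0,"x":0.02,"y":0,"z":0,"rx":0,"ry":0,"rz":2},{"fingers":0,"x":0.04,"y":0,"z":0,"rx":0,"ry":0,"rz":3},{"fingers":0,"x":0.045,"y":-0.005,"z":0,"rx":0,"ry":0,"rz":4},{"fingers":0,"x":0.045,"y":-0.005,"z":0,"rx":0,"ry":0,"rz":4},{"fingers":0,"x":0.045,"y":-0.005,"z":0,"rx":0,"ry":0,"rz":3.8},{"fingers":0,"x":0.03,"y":0,"z":0,"rx":0,"ry":0,"rz":0},{"fingers":0,"x":0.01,"y":0,"z":0,"rx":0,"ry":0,"rz":0}]'
python3 - <<'E'
from h import *
go(.50,.268,.29,-1.7)
E
```

```text
clock: 12.3
tcp_pos: [0.5068, 0.0421, 0.2895]
orientation: [-2.249, -2.192, 0.002]
contact_force: [0.3, -0.3, -1.9]
grip_width: 0.0082
gripper_force: 80.5
shift [ 0.2256 -0.0127 -0.0005] rz 0.22162497752697163 tilt z [-0.0019 -0.0001 -1.    ]
```

```bash
python3 -m jog '[{"fingers":0,"x":0.035,"y":-0.004,"z":0,"rx":0,"ry":0,"rz":0.2},{"fingers":0,"x":0.045,"y":-0.004,"z":0,"rx":0,"ry":0,"rz":0},{"fingers":0,"x":0.045,"y":-0.004,"z":0.015,"rx":0,"ry":0,"rz":0},{"fingers":0,"x":0.045,"y":0,"z":0.025,"rx":0,"ry":0,"rz":0},{"fingers":0,"x":0.035,"y":0,"z":0.03,"rx":0,"ry":0,"rz":0},{"fingers":0,"x":0.02,"y":0,"z":0.02,"rx":0,"ry":0,"rz":0},{"fingers":0,"x":0,"y":0,"z":0.01,"rx":0,"ry":0,"rz":0},{"fingers":0,"x":0,"y":0,"z":0,"rx":0,"ry":0,"rz":0}]'
python3 - <<'E'
from h import *
st()
np.set_printoptions(precision=4,suppress=True)
for c in ['top','side','wrist']:
    p,W=cloud(c); cv2.imwrite(f'pics/{c}4.png',p[:,:,::-1]); np.save(f'pics/{c}4.npy',W)
    print(c,[(t,round(l['score'],2),np.array(l['xyz'])) for t in('grip','hook','carrier','mark','rail_top','pointer') for l in r.landmark_of(t,c) if l['xyz'][1]>.1])
    m=box(W,(.54,.0,.14),(.62,.38,.156))
    if m.sum()>20: q,w,a,b=line(W[m]); print('rail',q,w,q+a*w,q+b*w)
E
```

```text
clock: 13.3
tcp_pos: [0.5024, 0.2629, 0.1892]
orientation: [2.26, 2.182, -0.005]
contact_force: [-0.3, 0.1, -2.2]
grip_width: 0.0082
gripper_force: 80.5
13.3 [0.5024 0.2629 0.1892] 
 [[ 0.035   0.9994 -0.0023]
 [ 0.9994 -0.035  -0.0023]
 [-0.0024 -0.0022 -1.    ]] F [-0.2881  0.0663 -2.2001] w 0.008196781153248626 80.45697927474976
top [('grip', 0.9, array([0.4997, 0.267 , 0.2027])), ('hook', 0.97, array([0.5038, 0.2632, 0.175 ])), ('carrier', 0.61, array([0.5045, 0.2627, 0.0377])), ('mark', 0.75, array([0.5801, 0.1807, 0.1504])), ('rail_top', 0.71, array([0.5741, 0.191 , 0.1481])), ('pointer', 0.83, array([0.6202, 0.1821, 0.0015])), ('pointer', 0.74, array([0.6998, 0.2367, 0.0003])), ('pointer', 0.54, array([0.5783, 0.1822, 0.1514]))]
rail [0.5728 0.1721] [0.0302 0.9995] [0.5681 0.0169] [0.5785 0.3593]
side [('grip', 0.7, array([0.5031, 0.2631, 0.2005])), ('hook', 0.78, array([0.5047, 0.2656, 0.1777])), ('carrier', 0.88, array([0.4996, 0.2672, 0.047 ])), ('rail_top', 0.64, array([0.5713, 0.1915, 0.1543])), ('pointer', 0.67, array([0.6962, 0.2335, 0.0005])), ('pointer', 0.52, array([0.6203, 0.1874, 0.0062]))]
rail [0.5776 0.156 ] [-0.0297 -0.9996] [0.5836 0.3574] [0.5734 0.0145]
wrist [('grip', 0.56, array([0.502 , 0.2719, 0.1977])), ('hook', 0.89, array([0.5029, 0.2658, 0.1709])), ('carrier', 0.71, array([0.5012, 0.2727, 0.202 ])), ('carrier', 0.68, array([0.5026, 0.2649, 0.0482])), ('mark', 0.9, array([0.6575, 0.2485, 0.1492])), ('rail_top', 0.71, array([0.5728, 0.1886, 0.1539])), ('pointer', 0.85, array([0.6204, 0.1805, 0.0006])), ('pointer', 0.75, array([0.6985, 0.2327, 0.0058]))]
rail [0.5782 0.2932] [-0.0265 -0.9996] [0.58   0.3604] [0.5749 0.1677]
```

View pics/wrist4.png

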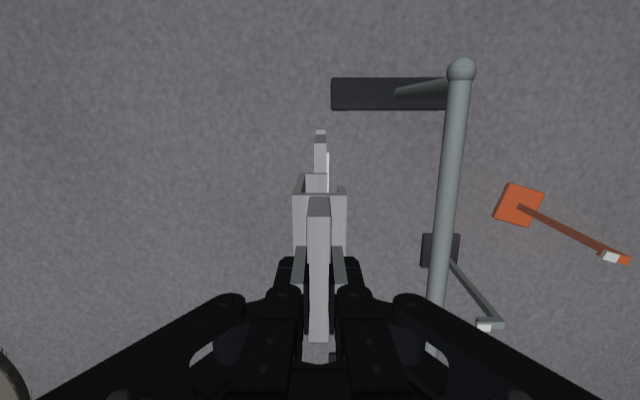

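View pics/side4.png

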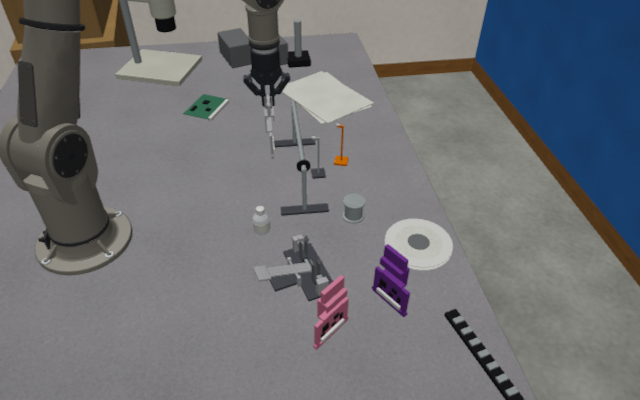

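The hook is at wrist pixel (320,215) and the bar at (445,150), parallel and clear of each other. Now I'll work out the relative offset within the wrist frame.

Run:
```python
from h import *
from scipy.optimize import least_squares
u=np.array([.9995,-.03]); v=np.array([.03,.9995]) # rail x,y
for c in ['wrist','top','side']:
    W=np.load(f'pics/{c}4.npy')
    m=box(W,(.55,.05,.137),(.60,.34,.158)); X=W[m]; a=X[:,:2]@u
    k=np.abs(a-np.median(a))<.009; X=X[k];a=a[k]
    f=least_squares(lambda s:np.hypot(a-s[0],X[:,2]-s[1])-.006,[np.median(a)+.002,.145],loss='soft_l1',f_scale=.001)
    print(c,'rail a',f.x,np.sqrt(np.mean(f.fun**2)), 'end v', (X[:,:2]@v).max())
    for n,lo,hi in [('grip',.2,.218),('hookweb',.168,.186)]:
        X=W[box(W,(.47,.2,lo),(.535,.33,hi))]
        if len(X)<10: continue
        A=X[:,:2]@u;B=X[:,:2]@v
        print(' ',n,len(X),'a 1/99%',np.percentile(A,[1,50,99]),'b',np.percentile(B,[1,99]),'z',np.percentile(X[:,2],[5,50,95]))
    # frame plane: tilt
    X=W[box(W,(.47,.2,.05),(.53,.33,.12))]
    if len(X)>50:
        A=np.c_[X[:,2],X[:,:2]@v,np.ones(len(X))]; s=np.linalg.lstsq(A,X[:,:2]@u,rcond=None)[0]; print('  frame n',len(X),s)
T=r.get_obs()['tcp_pos']; print('tcp a,b',T[:2]@u,T[:2]@v)
```

```text
wrist rail a [0.5709 0.1449] 0.0005417099188898748 end v 0.357123342817556
  grip 4148 a 1/99% [0.4778 0.4945 0.5114] b [0.2537 0.3121] z [0.2028 0.2107 0.2158]
  hookweb 1880 a 1/99% [0.4815 0.4969 0.5082] b [0.2821 0.3122] z [0.1751 0.1787 0.18  ]
  frame n 239 [-0.0323 -0.1604  0.5519]
top rail a [0.5679 0.1446] 0.0012409305806706469 end v 0.3573118216123223
  grip 173 a 1/99% [0.4753 0.4919 0.5083] b [0.2486 0.2883] z [0.2028 0.2095 0.2158]
  hookweb 142 a 1/99% [0.4787 0.4895 0.5056] b [0.2486 0.2759] z [0.174  0.1781 0.1805]
  frame n 75 [-0.02   -0.0757  0.5115]
side rail a [0.573  0.1475] 0.0014324519052243772 end v 0.35295372976720424
  grip 98 a 1/99% [0.4799 0.4974 0.5133] b [0.2484 0.3089] z [0.2016 0.2115 0.2159]
  hookweb 77 a 1/99% [0.4844 0.4991 0.5107] b [0.2473 0.2983] z [0.1729 0.1812 0.1846]
  frame n 71 [-0.0217  0.0951  0.4784]
tcp a,b 0.4938771074252476 0.28009491055524627
```

```bash
python3 -m jog '[{"fingers":0,"x":0.006,"y":0.01,"z":0,"rx":0,"ry":0,"rz":-0.2},{"fingers":0,"x":0,"y":0.015,"z":0,"rx":0,"ry":0,"rz":0},{"fingers":0,"x":0,"y":0.015,"z":0,"rx":0,"ry":0,"rz":0},{"fingers":0,"x":0,"y":0.015,"z":0,"rx":0,"ry":0,"rz":0},{"fingers":0,"x":0,"y":0.012,"z":0,"rx":0,"ry":0,"rz":0},{"fingers":0,"x":0,"y":0.008,"z":0,"rx":0,"ry":0,"rz":0},{"fingers":0,"x":0,"y":0,"z":0,"rx":0,"ry":0,"rz":0}]'
python3 - <<'E'
from h import *
from scipy.optimize import least_squares
u=np.array([.9995,-.03]); v=np.array([.03,.9995])
st(); T=r.get_obs()['tcp_pos']; print(T[:2]@u,T[:2]@v)
p,W=cloud('wrist'); cv2.imwrite('pics/w5.png',p[:,:,::-1])
X=W[box(W,(.53,.2,.172),(.61,.33,.186))];A=X[:,:2]@u;B=X[:,:2]@v
print(np.percentile(A,[1,99]),np.percentile(A,[1,99]).mean(),np.percentile(B,[1,99]),np.median(X[:,2]))
m=box(W,(.55,.33,.137),(.61,.37,.158)); X=W[m]; a=X[:,:2]@u
f=least_squares(lambda s:np.hypot(a-s[0],X[:,2]-s[1])-.006,[np.median(a)+.002,.145],loss='soft_l1',f_scale=.001);print('rail',f.x,len(a))
E
```

```text
clock: 15.22
tcp_pos: [0.5777, 0.2687, 0.1893]
orientation: [-2.254, -2.188, 0.003]
contact_force: [-0.6, 0.7, -2.0]
grip_width: 0.008
gripper_force: 80.4
15.225 [0.5777 0.2687 0.1893] 
 [[ 0.0299  0.9996 -0.0017]
 [ 0.9996 -0.0299 -0.0007]
 [-0.0008 -0.0017 -1.    ]] F [-0.5896  0.6676 -2.033 ] w 0.008036488011432133 80.43611526489258
0.5693523517274868 0.2858589296147585
[0.557  0.5837] 0.5703488323057195 [0.2875 0.3179] 0.17843495217988609
rail [0.5709 0.1451] 1323
```

View pics/w5.png

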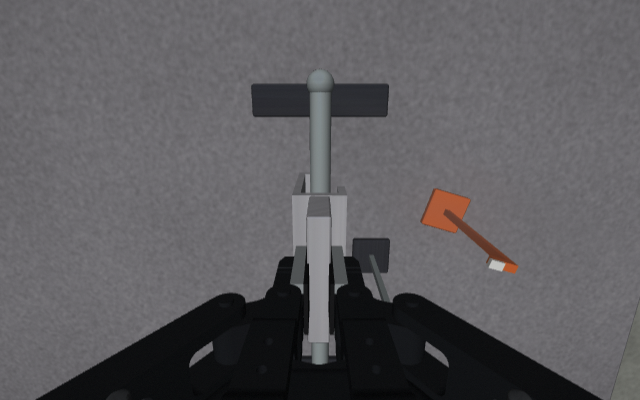

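The bar at (320,150) runs through the middle of the hook at (320,215), so it can go down.

```bash
python3 -m jog '[{"fingers":0,"x":0,"y":0.0005,"z":0.008,"rx":0,"ry":0,"rz":0},{"fingers":0,"x":0,"y":0,"z":0.008,"rx":0,"ry":0,"rz":0},{"fingers":0,"x":0,"y":0,"z":0.004,"rx":0,"ry":0,"rz":0},{"fingers":0,"x":0,"y":0,"z":0,"rx":0,"ry":0,"rz":0}]'
python3 -m jog '[{"fingers":0,"x":0,"y":0,"z":0.0015,"rx":0,"ry":0,"rz":0},{"fingers":0,"x":0,"y":0,"z":0,"rx":0,"ry":0,"rz":0}]'
python3 -m jog '[{"fingers":0,"x":0,"y":0,"z":0.001,"rx":0,"ry":0,"rz":0},{"fingers":0,"x":0,"y":0,"z":0,"rx":0,"ry":0,"rz":0}]'
```

```text
clock: 15.78
tcp_pos: [0.5773, 0.2689, 0.1688]
orientation: [-2.253, -2.188, 0.004]
contact_force: [-0.2, -0.4, -1.9]
grip_width: 0.0083
gripper_force: 80.3
clock: 16.02
tcp_pos: [0.5778, 0.2689, 0.168]
orientation: [-2.253, -2.188, 0.002]
contact_force: [0.4, -0.6, -3.3]
grip_width: 0.0086
gripper_force: 80.3
clock: 16.27
tcp_pos: [0.5777, 0.2689, 0.1669]
orientation: [-2.253, -2.188, 0.002]
contact_force: [0.4, 0.3, -3.2]
grip_width: 0.0085
gripper_force: 80.4
```

```bash
for i in 1 2; do python3 -m jog '[{"fingers":0,"x":0,"y":0,"z":0.001,"rx":0,"ry":0,"rz":0},{"fingers":0,"x":0,"y":0,"z":0,"rx":0,"ry":0,"rz":0}]' | sed -n '2p;4p'; done
```

```text
tcp_pos: [0.5778, 0.2689, 0.1666]
contact_force: [-1.9, -0.3, 4.6]
tcp_pos: [0.5779, 0.269, 0.1665]
contact_force: [-6.4, -1.2, 11.0]
```

```bash
python3 -m jog '[{"fingers":0,"x":0,"y":-0.0005,"z":-0.0013,"rx":0,"ry":0,"rz":0},{"fingers":0,"x":-0.005,"y":0,"z":0,"rx":0,"ry":0,"rz":0},{"fingers":0,"x":-0.01,"y":0,"z":0,"rx":0,"ry":0,"rz":0},{"fingers":0,"x":-0.01,"y":0,"z":0,"rx":0,"ry":0,"rz":0}]'
python3 -m jog '[{"fingers":0,"x":-0.01,"y":0,"z":0,"rx":0,"ry":0,"rz":0},{"fingers":0,"x":-0.01,"y":0,"z":0,"rx":0,"ry":0,"rz":0},{"fingers":0,"x":-0.01,"y":0,"z":0,"rx":0,"ry":0,"rz":0},{"fingers":0,"x":-0.01,"y":0,"z":0,"rx":0,"ry":0,"rz":0},{"fingers":0,"x":-0.007,"y":0,"z":0,"rx":0,"ry":0,"rz":0},{"fingers":0,"x":0,"y":0,"z":0,"rx":0,"ry":0,"rz":0}]'
python3 - <<'E'
from h import *
u=np.array([.9995,-.03]); v=np.array([.03,.9995])
st(); T=r.get_obs()['tcp_pos']; print(T[:2]@u,T[:2]@v)
for c in ['wrist','top','side']:
    p,W=cloud(c); cv2.imwrite(f'pics/{c}6.png',p[:,:,::-1])
    B=W[...,:2]@v; A=W[...,:2]@u
    m=box(W,(.54,.12,.145),(.61,.3,.165))&(p.min(-1)>60)
    if m.sum()>9: print(c,'hookstrip b',np.percentile(B[m],[1,99]),'a',np.percentile(A[m],[1,99]))
    g=box(W,(.55,.12,.176),(.60,.28,.195))&(p.min(-1)>95)
    if g.sum()>9: print(c,'grip b',np.percentile(B[g],[1,99]),g.sum())
    t=box(W,(.595,.1,.12),(.625,.26,.142))&(p.min(-1)>60)
    if t.sum()>3: print(c,'tip b',np.percentile(B[t],[5,50,95]),t.sum())
    print([(n,round(l['score'],2),np.array(l['xyz']),np.array(l['xyz'])[:2]@v) for n in('hook','grip','mark','pointer') for l in r.landmark_of(n,c) if .1<l['xyz'][1]<.24 and l['xyz'][0]<.65])
E
```

```text
clock: 17.27
tcp_pos: [0.5768, 0.2437, 0.1665]
orientation: [-2.253, -2.188, 0.001]
contact_force: [-0.1, 3.6, 2.7]
grip_width: 0.0084
gripper_force: 81.3
clock: 18.02
tcp_pos: [0.5753, 0.1952, 0.1665]
orientation: [-2.255, -2.187, 0.003]
contact_force: [0.5, 0.6, 6.3]
grip_width: 0.0084
gripper_force: 81.6
18.025 [0.5753 0.1952 0.1665] 
 [[ 0.0307  0.9995 -0.0016]
 [ 0.9995 -0.0307 -0.0013]
 [-0.0014 -0.0015 -1.    ]] F [0.5385 0.5703 6.3161] w 0.00839790753556389 81.59336686134338
0.5691104615884268 0.2124011418183801
wrist hookstrip b [0.1403 0.3162] a [0.5571 0.5832]
wrist grip b [0.1858 0.2439] 2680
wrist tip b [0.1981 0.2019 0.2036] 263
[('hook', 0.89, array([0.5767, 0.1949, 0.1552]), np.float64(0.21210355)), ('grip', 0.65, array([0.5756, 0.2012, 0.1791]), np.float64(0.21836740000000002)), ('pointer', 0.73, array([ 0.6212,  0.1812, -0.0012]), np.float64(0.19974540000000002))]
top hookstrip b [0.1378 0.2082] a [0.5539 0.5807]
top grip b [0.1837 0.2123] 68
top tip b [0.1965 0.199  0.2027] 31
[('hook', 0.83, array([0.5738, 0.1949, 0.15  ]), np.float64(0.21201655)), ('grip', 0.72, 
[... 264 characters left out ...]
0.20064590000000002)), ('pointer', 0.65, array([ 0.6184,  0.1814, -0.0001]), np.float64(0.19986130000000002)), ('pointer', 0.3, array([0.5774, 0.1849, 0.1493]), np.float64(0.20212955000000002))]
side hookstrip b [0.1389 0.2857] a [0.559  0.5857]
side grip b [0.1821 0.241 ] 57
side tip b [0.1952 0.2    0.2034] 12
[('hook', 0.55, array([0.5787, 0.1933, 0.1543]), np.float64(0.21056435)), ('hook', 0.35, array([0.6202, 0.1838, 0.0038]), np.float64(0.2023141)), ('grip', 0.51, array([0.5735, 0.1973, 0.1759]), np.float64(0.21440635000000002)), ('pointer', 0.59, array([0.6209, 0.1854, 0.0043]), np.float64(0.2039343)), ('pointer', 0.4, array([0.5721, 0.1907, 0.1542]), np.float64(0.20776765000000003))]
```

View pics/wrist6.png

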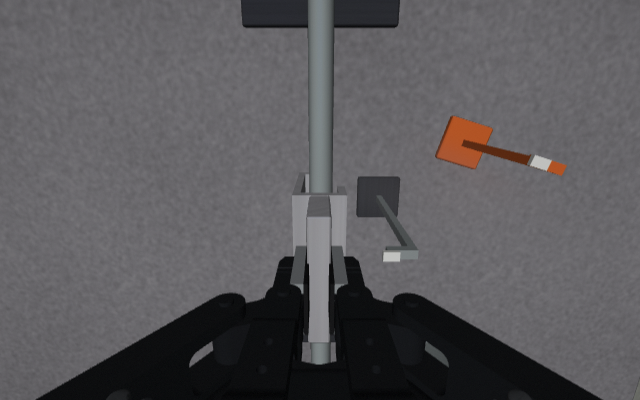

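The white tip is at wrist pixel (395,256), still about 13 mm beyond the middle of the hook. All three cameras agree on that.

```bash
python3 -m jog '[{"fingers":0,"x":-0.006,"y":0,"z":0,"rx":0,"ry":0,"rz":0},{"fingers":0,"x":-0.007,"y":0,"z":0,"rx":0,"ry":0,"rz":0},{"fingers":0,"x":0,"y":0,"z":-0.0005,"rx":0,"ry":0,"rz":0},{"fingers":0,"x":0,"y":0,"z":0,"rx":0,"ry":0,"rz":0}]'
python3 - <<'E'
from h import *
u=np.array([.9995,-.03]); v=np.array([.03,.9995])
T=r.get_obs()['tcp_pos']; print(T[:2]@u,T[:2]@v)
for c in ['wrist','side','top']:
    p,W=cloud(c)
    B=W[...,:2]@v
    g=box(W,(.55,.12,.176),(.60,.28,.195))&(p.min(-1)>95)
    t=box(W,(.595,.1,.12),(.625,.26,.142))&(p.min(-1)>60)
    print(c,'grip b',np.percentile(B[g],[1,99]).mean(),np.ptp(np.percentile(B[g],[1,99])),'tip b',np.percentile(B[t],[5,50,95]),'hook',[np.array(l['xyz'])[:2]@v for l in r.landmark_of('hook',c) if .15<l['xyz'][1]<.22 and l['score']>.5])
E
```

```text
clock: 19.27
tcp_pos: [0.5747, 0.1826, 0.1665]
orientation: [2.255, 2.187, -0.004]
contact_force: [0.9, -1.0, 2.9]
grip_width: 0.0081
gripper_force: 81.2
0.5689718362563279 0.19973837855484336
wrist grip b 0.20215236734420872 0.05826200140318269 tip b [0.1976 0.2018 0.2036] hook [np.float64(0.2041025)]
side grip b 0.19995051462977126 0.06283443857293558 tip b [0.1933 0.1997 0.2047] hook [np.float64(0.1995888)]
top grip b 0.1855078572047685 0.027077247032471385 tip b [0.1964 0.1984 0.2029] hook [np.float64(0.2005103)]
```

```bash
python3 -m jog '[{"fingers":0,"x":-0.001,"y":0,"z":-0.0003,"rx":0,"ry":0,"rz":0},{"fingers":0,"x":0,"y":0,"z":0,"rx":0,"ry":0,"rz":0},{"fingers":0.012,"x":0,"y":0,"z":0,"rx":0,"ry":0,"rz":0},{"fingers":0.016,"x":0,"y":0,"z":0,"rx":0,"ry":0,"rz":0},{"fingers":0.025,"x":0,"y":0,"z":0,"rx":0,"ry":0,"rz":0},{"fingers":0.04,"x":0,"y":0,"z":0,"rx":0,"ry":0,"rz":0},{"fingers":0.05,"x":0,"y":0,"z":0,"rx":0,"ry":0,"rz":0},{"fingers":0.05,"x":0,"y":0,"z":0,"rx":0,"ry":0,"rz":0}]' 20
python3 -m jog '[{"fingers":0.05,"x":0,"y":0,"z":-0.01,"rx":0,"ry":0,"rz":0},{"fingers":0.05,"x":0,"y":0,"z":-0.02,"rx":0,"ry":0,"rz":0},{"fingers":0.05,"x":0,"y":0,"z":-0.02,"rx":0,"ry":0,"rz":0},{"fingers":0.05,"x":0,"y":0,"z":-0.03,"rx":0,"ry":0,"rz":0},{"fingers":0.05,"x":0,"y":0,"z":-0.03,"rx":0,"ry":0,"rz":0},{"fingers":0.05,"x":0,"y":0,"z":0,"rx":0,"ry":0,"rz":0}]'
python3 - <<'E'
from h import *
u=np.array([.9995,-.03]); v=np.array([.03,.9995])
st()
for c in ['wrist','side','top','wrist']:
    p,W=cloud(c); cv2.imwrite(f'pics/{c}7.png',p[:,:,::-1])
    B=W[...,:2]@v;A=W[...,:2]@u
    g=box(W,(.55,.12,.176),(.60,.28,.195))&(p.min(-1)>60)
    t=box(W,(.595,.1,.12),(.625,.26,.142))&(p.min(-1)>60)
    if g.sum()>9: print(c,'grip b',np.percentile(B[g],[1,99]),np.percentile(B[g],[1,99]).mean(),'a',np.percentile(A[g],[2,98]),'tip b',np.percentile(B[t],[5,50,95]),'hook',[np.array(l['xyz'])[:2]@v for l in r.landmark_of('hook',c) if .15<l['xyz'][1]<.22 and l['score']>.5])
E
```

```text
clock: 20.58
tcp_pos: [0.5747, 0.183, 0.167]
orientation: [-2.253, -2.188, 0.002]
contact_force: [0.4, -0.3, 0.2]
grip_width: 0.0498
gripper_force: 0.0
clock: 21.32
tcp_pos: [0.5765, 0.1831, 0.2802]
orientation: [2.254, 2.188, 0.006]
contact_force: [-0.3, 0.0, -0.1]
grip_width: 0.0503
gripper_force: 0.0
21.325 [0.5765 0.1831 0.2802] 
 [[ 0.0297  0.9996  0.0031]
 [ 0.9996 -0.0297  0.0021]
 [ 0.0022  0.0031 -1.    ]] F [-0.2685  0.0438 -0.0749] w 0.050334070607646525 0.0
wrist grip b [0.173  0.2321] 0.20252905734369375 a [0.5618 0.5707] tip b [0.1973 0.201  0.2032] hook [np.float64(0.2019456)]
side grip b [0.1682 0.2318] 0.2000081619612441 a [0.5638 0.5738] tip b [0.1962 0.1987 0.2045] hook [np.float64(0.19816455000000002)]
top grip b [0.1713 0.2308] 0.20103422617547362 a [0.559  0.5686] tip b [0.1968 0.1985 0.2024] hook [np.float64(0.20062825)]
wrist grip b [0.1735 0.2321] 0.20279381295947868 a [0.5619 0.571 ] tip b [0.1977 0.2015 0.2034] hook [np.float64(0.20033535)]
```

View pics/wrist7.png

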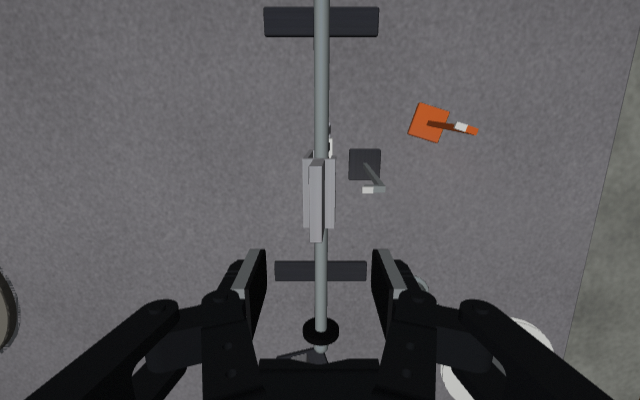

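The carrier hangs on the bar at wrist pixel (318,195), level with the white tip at (370,190). It's within about 1.5 mm and not moving, and the gripper is clear. Handing in.

```bash
python3 -m jog '[{"fingers":0.05,"x":0,"y":0,"z":-0.02,"rx":0,"ry":0,"rz":0},{"fingers":0.05,"x":0,"y":0,"z":0,"rx":0,"ry":0,"rz":0},{"fingers":0.05,"x":0,"y":0,"z":0,"rx":0,"ry":0,"rz":0},{"fingers":0.05,"x":0,"y":0,"z":0,"rx":0,"ry":0,"rz":0},{"fingers":0.05,"x":0,"y":0,"z":0,"rx":0,"ry":0,"rz":0},{"fingers":0.05,"x":0,"y":0,"z":0,"rx":0,"ry":0,"rz":0},{"fingers":0.05,"x":0,"y":0,"z":0,"rx":0,"ry":0,"rz":0},{"fingers":0.05,"x":0,"y":0,"z":0,"rx":0,"ry":0,"rz":0}]' | head -2
python3 -c "
from bench import r
print(r.hand_in())"
```

```text
clock: 22.72
tcp_pos: [0.5749, 0.183, 0.297]
the job is handed in; nothing more can be done
None
```

I popped the carrier with the pedal, hooked it on near the disc-free end, slid it to within about 1.5 mm of the pointer, left it hanging at rest with the gripper clear, and handed the job in at about 23 s; the verdict was not shown.

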